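# Clamp a paint can in the lid press and hold its lid home

## Task

Close the paint can that stands in the hand press: first turn the crank on the left clockwise (seen from its handle end) until the jaw has pushed the can into the fixed V-block and grips it firmly, then pull the hand lever down until the press pad has pushed the lid fully home. The gasketed lid springs up again if let go, so keep holding the lever down with the lid home, ready for the lid clips: the program finishes while still holding it, with the can still clamped. Leave the things lying round the press where they are.

Things in the scene. Friction and masses are not known exactly. Their poses are not given: they have to be found in the camera images.
- press: grey cast lid press, fixed: base plate 235 x 245 mm, 16 mm thick; column at its far side; head 64 mm wide over the can, z = 192 to 272 mm; ram top at z = 310 mm. Origin: on the bench straight below the ram, where the can belongs; z up, x to the column, y to the crank. Turned about z by up to 0.35 rad; all offsets below are in this frame, heights above the bench
- v_block: fixed V-block on the base plate at the -y side of the can: two 45 degree flanks that open to +y, top at z = 107 mm. Origin and axes: as press
- jaw: moving V-jaw at the +y side of the can, mirror of the V-block; slides to -y as the crank turns, 20 mm a turn. Origin at bench height, at the centre of a can that touches both its flanks: at y = +22 mm with the crank at 0; at y = 0, over press, with the can clamped
- crank (a joint): clamp screw angle, rad: 0 with the grip straight up; grows clockwise seen from the crank's own end (from +y), closing the jaw: grip from top to near side (-x), down, far side, up. Starts at 0 to 2.5; can clamped at about 6.9. About 4 N of drag at the grip; stays where left, does not shift along its axis. Clamped, it goes stiff within a few degrees; 6 to 8 N more at the grip is plenty
- hub (a point): point on the crank's axis, 85 mm above the bench, 220 mm to the press's +y: centre of the circle of 50 mm radius, in the press's x-z plane, on which crank_grip travels
- crank_grip (a point): point on the axis of the crank's free-spinning black sleeve where it is pinched across x: 25 mm in diameter, along the press's y from 56 mm on the press's side of this point to 30 mm on the other. Crank arm and hub lie beyond the inner end: a hand reaching up to 45 mm to either side of this point in y clears them all the way round
- ram: upright steel ram, 24 mm thick, with a rubber-faced round pad of 71 mm diameter at its foot; goes straight down 30 mm for each radian of the lever, 27 mm at most. Origin: centre of the pad's underside, 147 mm above the bench when the lever is up
- lever: hand lever at the -y side of the head, along its own -x axis from its origin on the pivot, which is parallel to y at x = 35, y = -68, z = 222 mm. A spring holds it 0.6 rad above level; it swings 0.9 rad down. Lid home: about level. Needs about 7 N at the grip at the top, 12 N with the lid home, where it meets hard resistance: 4 to 8 N more is a firm hold
- lever_grip (a point): middle of the lever's black grip, on its axis, 175 mm from the pivot; round bar of 28 mm diameter, 57 mm towards the pivot and 44 mm away from it; can be pinched from above across the press's y, or pushed down on
- can: steel quart paint can, 112 mm in diameter, 121 mm tall to the rim, 0.95 kg, standing upright and loose on the base plate between jaw and V-block, 3 to 10 mm to the +y side of the ram axis and up to 6 mm off it in x. Origin: centre of its underside
- can_lid (a joint): height of the can's plug lid above its home seat in m: 0 is fully home, about 0.009 at the start; a gasket pushes it up with 22 N when it is home
- lid_lifter: small steel lid lifter, 144 mm long, 30 mm wide, 9 mm thick, lying flat on the bench to the right of the press. Origin: centre of its underside. A bystander
- tape: roll of masking tape lying flat to the right of the press, 86 mm in diameter, 24 mm high. Origin: centre of its underside. A bystander
- marker: felt marker lying to the left of the press, 138 mm long, 17 mm thick. Origin: centre of its underside. A bystander
- jar: small sample jar standing to the left of the press, 49 mm in diameter, 56 mm tall. Origin: centre of its underside. A bystander
Mind the look-alikes: they are no part of the job. What is shaped like the can but green is not meant.

How it is judged:
On the way, in this order (a step that is already met when the one before it is completed fails the run):
1. the can is clamped between jaw and V-block while its lid still stands proud (contact force between each of jaw, v_block and can above 15 N and value of joint can_lid above 0.005 m), for 0.2 s.
2. the lid is pressed home by the pad, the lever held down (value of joint can_lid below 0.002 m and contact force between ram and can above 10 N and contact force between the fingers and lever above 3 N), for 0.3 s.
At the end, for the whole second after the job is handed in: Still holding at the end: the fingers push on the lever (over 3 N), the ram's pad bears on the lid (over 10 N) and the lid is within 2 mm of its seat; the can is at rest, upright within 0.05 rad, within 5 mm of the ram axis, and gripped between jaw and V-block with over 15 N (all of step 2 and contact force between each of jaw, v_block and can above 15 N and horizontal distance between can and press below 0.005 m and angle between can's own z axis and vertical below 0.05 rad and linear speed of can below 0.02 m/s); the arm keeps its last pose, push and grip.
It fails at once if a thing lying round the press was moved more than 30 mm (distance of any of lid_lifter, tape, marker, jar from where it was at the start of the episode above 0.03 m).
It also fails if it takes over 64 s, if anything falls off the work surface, if the arm or the gripper's body presses on something with over 40 N, if the wrist force passes 120 N, or if a joint passes its speed limit or range.

## Robot

A 6-joint arm with a two-finger parallel gripper is mounted at the origin on a cart in front of the work surface, level with it; the furniture and walls round the work are solid. World frame = base frame: x ahead of the robot, y to its left, z up, the work surface at z = 0. Lengths are in m, angles in rad, forces in N, time in s.
With the tool pointing down it reaches from about 0.425 to 0.925 m from the base axis. Payload 12.5 kg.
Tool frame: the origin (TCP) lies midway between the tips of the shut fingers; the grasp point (between the pads) lies 19 mm behind it; z points along the fingers, y is the line along which they close (so a half turn about z gives the same grasp; the last joint's range is limited). The gripper opens to 85 mm and grips with 20 to 120 N. Pads are 22 mm wide; open, the fingers measure 114 mm over their backs; the gripper's body (76 mm by 85 mm) begins 54 mm behind the grasp point. The pads swing forward as they close: fully open they stand 13 mm farther back than shut.
Start: joints at [-1.268, 0.491, 1.559, -0, 1.092, -0.106], TCP at [0.248, -0.574, 0.231] pointing down, gripper open.
Joint ranges: [-3.1, 3.1], [-0.84, 2.19], [0.05, 2.79], [-1.13, 4.28], [0.06, 2.93], [-2.69, 2.69]. Speed limits (rad/s): [2.22, 2.22, 2.79, 3.14, 3.14, 3.14].

## Interface

Orientations are given as a 3x3 rotation matrix whose columns are the frame's x, y, z axes.
In Python, from bench import sense, viewer, ctrl gives the robot as it stands.
- The arm moves only by the shell command python3 -m handwheel 'ROWS' [OPENING]. ROWS is text: rows parted by semicolons, each of 6 numbers parted by spaces: the shift along the tool's x, y, z in cm, then the turn, a rotation vector about the tool's x, y, z in rad. In form: dx dy dz rx ry rz; .... A call has 1 to 8 rows; each row shifts and turns the commanded pose from where the row before left it, along the tool's axes as they then stand; what a row does not reach is not made up. A row lasts 1/10 s, in which the tool goes at most 50 mm and 8.59 degrees, less where a joint would pass 70% of its speed; a pose out of reach is approached as far as the arm can. A call is refused whole if a number of a shift passes 5 or a number of a turn 0.15, either way. A call with a gripper value outside its range is refused whole. OPENING is the opening in per cent of the stroke, from 0 (shut) to 100 (fully open), set as the call begins (- or left out, the last holds). The fingers move at their own pace and stop on an object; the grip force is fixed at half the most. Time passes only in rows, so rows that do not move let the fingers close. It gives the time, the measured TCP pose, the force, the opening and the grip force at its end, in the units of the state.
- sense(): the state, without advancing time (a new reading comes with each control period).
- viewer.read_camera(name): name is "side" or "top" or "wrist"; returns a dict with "img" (400x640x3 uint8, red, green, blue), "range_z" (400x640 float32, m along the optical axis (not along the pixel's ray), 0 where there is no reading), "fx", "fy", "cx", "cy" (pixels), "k1" (the pictures are not rectified: a ray, as slopes to the right and down, at radius r is drawn at 1 + k1 r^2 times it, then the intrinsics apply), "rvec" (rotation vector, rad) and "tvec" (3), from world to camera coordinates, as OpenCV has them; the wrist camera has in their place "tool_from_camera" (4x4, takes a point from camera to tool coordinates, whose origin is the TCP and whose axes are the flange's). Camera axes: x right, y down, z forward; pixel columns grow to the right and rows downward; lengths in m; the calibration is good to about 2 mm. A picture is of the moment at which its call begins: read the wrist's pose just before it.
- ctrl.hand_in(): hands the job in; it is judged then, once.
Trained networks look in a picture, given as the dict that the camera call returned (one of the last four; its "shot" number tells which), for a name from the list of things; names that differ only in an ending like _2 or _b are one class to them, and where a whole thing is asked for, a point or a joint stands for the part that bears it (a point fixed in the world has none). Each returns a list of dicts, best first, with "p" (0 to 1); they miss things now and then, are a little off and sometimes report something else, mostly with a low value. They report only what shows in the picture. A call takes as long as a camera call. They do not tell look-alikes from the thing itself.
- viewer.outline_of(target, picture): "region" (400x640 bool, what is visible of it) and "at" ([column, row] in pixels, amid what is visible of it).
The state is a dict: "time_s": time; "joints": joint angles; "qvel": joint speeds; "joint_efforts": joint torques, N m; "position": TCP position; "tcp_rot": TCP orientation; "contact_force": force on the tool from outside, world axes, zero at the start; "ft_torque": the same for the moment, N m; "finger_gap": finger opening in m; "finger_force": force on a finger pad.
Only numpy, scipy, OpenCV 4.12 (cv2) and the standard library are available. Lean on these libraries where they do the work, as an engineer would, in place of code of your own. Each camera call takes 0.05 s, during which the arm holds its last target. There are 200 camera calls.

## Working session

There is one attempt and no reset: what is moved stays moved. The work goes in short steps, Python scripts to look and compute and a shell command to move; the robot and the scene stay as the last step left them, time stands still between calls to the robot, and variables do not carry over. Pictures are saved under pics/ and viewed, at most 10 in all, crops included, and the job is handed in when it is done.

```bash
ls; mkdir -p pics
cat > h.py <<'E'
import numpy as np, cv2
from bench import sense, viewer, ctrl
def world(p,mask=None):
    """per-pixel world points (400,640,3), nan where no reading"""
    K=np.array([[p['fx'],0,p['cx']],[0,p['fy'],p['cy']],[0,0,1]])
    v,u=np.mgrid[0:400,0:640].astype(float)
    s=cv2.undistortPoints(np.stack([u,v],-1).reshape(-1,1,2),K,np.array([p['k1'],0,0,0,0.])).reshape(400,640,2)
    z=p['range_z'].astype(float); z=np.where(z>0,z,np.nan)
    c=np.dstack([s[...,0]*z,s[...,1]*z,z])
    R=cv2.Rodrigues(np.array(p['rvec'],float))[0]
    return (c-np.array(p['tvec'],float).ravel())@R
E
python3 - <<'E'
from h import *
s=sense();print({k:np.round(v,3).tolist() for k,v in s.items()})
for n in('top','side'):
    p=viewer.read_camera(n); cv2.imwrite(f'pics/{n}0.png',p['img'][...,::-1]); W=world(p)
    np.save(n+'.npy',W)
    for t in('press','jaw','can','crank','crank_grip','ram','lever','lever_grip','v_block','jar','marker','tape','lid_lifter'):
        for d in viewer.outline_of(t,p)[:3]:
            r=d['region'];q=W[r];
            print(n,t,round(d['p'],2),np.round(d['at']),r.sum(),np.round(np.nanmedian(q,0),3),np.round(np.nanpercentile(q,[2,98],axis=0),3).tolist())
E
```

```text
pics
{'time_s': 0.0, 'joints': [-1.268, 0.492, 1.559, -0.0, 1.092, -0.106], 'qvel': [0.001, 0.001, -0.001, -0.0, -0.0, 0.001], 'joint_efforts': [0.002, -61.844, -26.159, -0.0, 0.004, -0.0], 'position': [0.248, -0.573, 0.231], 'tcp_rot': [[0.918, 0.398, -0.0], [0.398, -0.918, 0.001], [0.0, -0.001, -1.0]], 'contact_force': [-0.019, -0.029, -1.548], 'ft_torque': [-0.013, 0.001, -0.059], 'finger_force': 0.0, 'finger_gap': 0.085}
top press 0.86 [341. 180.] 4343 [ 0.616 -0.079  0.104] [[0.508, -0.198, 0.01], [0.757, 0.091, 0.343]]
top jaw 0.71 [323. 195.] 473 [ 0.591 -0.027  0.102] [[0.546, -0.067, 0.019], [0.661, 0.0, 0.112]]
top can 0.85 [344. 245.] 921 [ 0.42  -0.106  0.115] [[0.371, -0.156, 0.029], [0.469, -0.057, 0.125]]
top can 0.7 [340. 193.] 451 [ 0.58  -0.076  0.136] [[0.562, -0.138, 0.025], [0.643, -0.047, 0.15]]
top can 0.64 [403. 242.] 1136 [ 0.429 -0.292  0.114] [[0.38, -0.351, 0.003], [0.483, -0.245, 0.125]]
top crank 0.62 [291. 206.] 244 [0.541 0.074 0.082] [[0.525, 0.037, 0.069], [0.601, 0.131, 0.1]]
top crank_grip 0.73 [295. 205.] 277 [0.542 0.071 0.082] [[0.525, 0.037, 0.
[... 1775 characters left out ...]
.67 [308. 153.] 206 [ 0.538 -0.175  0.311] [[0.483, -0.19, 0.236], [0.66, -0.163, 0.35]]
side lever_grip 0.59 [311. 148.] 173 [ 0.534 -0.176  0.315] [[0.487, -0.192, 0.265], [0.597, -0.165, 0.35]]
side v_block 0.39 [278. 200.] 72 [ 0.672 -0.133  0.089] [[0.663, -0.197, 0.001], [0.684, -0.09, 0.134]]
side jar 0.81 [302. 325.] 254 [0.594 0.434 0.053] [[0.573, 0.401, 0.005], [0.616, 0.446, 0.061]]
side jar 0.48 [310. 152.] 281 [ 0.538 -0.177  0.304] [[0.479, -0.573, 0.003], [0.662, -0.162, 0.349]]
side marker 0.61 [354. 325.] 137 [0.429 0.439 0.015] [[0.42, 0.38, 0.006], [0.436, 0.495, 0.023]]
side tape 0.66 [296. 202.] 144 [ 0.604 -0.078  0.141] [[0.564, -0.121, 0.131], [0.657, -0.047, 0.152]]
```

```bash
python3 -c "
import cv2,numpy as np
cv2.imwrite('pics/a.png',cv2.resize(np.vstack([cv2.imread('pics/top0.png'),cv2.imread('pics/side0.png')]),(480,600)))"
```

```text
(no output)
```

View pics/a.png

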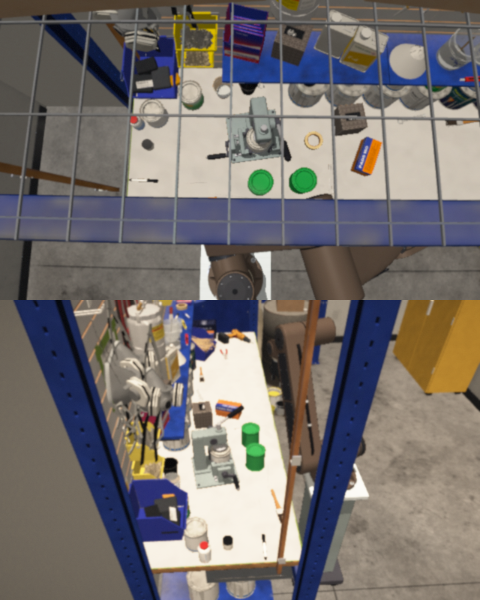

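```bash
python3 -c "
import cv2,numpy as np
a=cv2.imread('pics/top0.png')[130:280,250:450];b=cv2.imread('pics/side0.png')[120:270,220:420]
cv2.imwrite('pics/b.png',cv2.resize(np.hstack([a,b]),(800,300),interpolation=cv2.INTER_CUBIC))"
```

```text
(no output)
```

View pics/b.png

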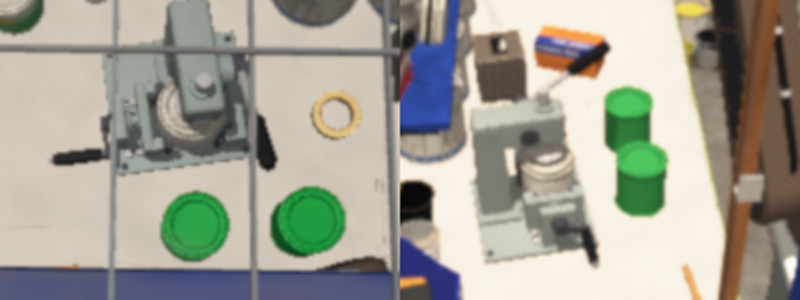

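Top crop: the press stands at about (200,95) with the grey can under its ram. The crank sleeve is on the left at (80,157), near its near-side position, and the lever grip is at (265,140). Things that could be taken for the can are the two green ones at top-image pixels (344,245) and (403,242). The grey one at (340,193) is the real can, under the ram. Next I'll fit the press pose and check for overhead obstacles.

Run:
```python
from h import *
pt=viewer.read_camera('top');ps=viewer.read_camera('side')
for p in(pt,ps):
    W=world(p);print('cam',W.shape, -cv2.Rodrigues(np.array(p['rvec'],float))[0].T@np.array(p['tvec'],float).ravel())
    z=W[...,2];x=W[...,0];y=W[...,1]
    for t in('crank_grip','lever'):
        d=viewer.outline_of(t,p)[0]; r=d['region']&(p['img'].max(2)<70); q=W[r];q=q[np.isfinite(q).all(1)]
        m=np.median(q,0);q=q[np.linalg.norm(q-m,axis=1)<.09]
        c=q.mean(0);v=np.linalg.svd(q-c)[2][0];s=(q-c)@v
        print(t,len(q),c.round(4),v.round(3),'yaw',np.arctan2(v[1],v[0]).round(3),'yaw-from-y',np.arctan2(-v[0],v[1]).round(3),(c+v*s.min()).round(3),(c+v*s.max()).round(3))
    near=(abs(x-.62)<.25)&(abs(y+.06)<.3)
    for n,a,b in(('ramtop',.303,.318),('head',.262,.279),('lid/rim',.119,.135),('plate',.008,.022)):
        m=near&(z>a)&(z<b)
        if n!='plate' : m&=(x>.5)
        k,l,st,ce=cv2.connectedComponentsWithStats(m.astype(np.uint8))
        for i in np.argsort(-st[1:,4])[:3]+1:
            q=W[l==i][:,:2]
            if len(q)>8: print(n,len(q),q.mean(0).round(4),cv2.minAreaRect((q*1000).astype(np.float32)))
    m=(x>.1)&(x<.9)&(y>-.7)&(y<.6)&(z>.2)
    H,xe,ye=np.histogram2d(x[m],y[m],bins=[np.arange(.1,.95,.1),np.arange(-.7,.65,.1)])
    print('z hist',np.histogram(z[m],bins=np.arange(.2,1.6,.1)))
    from scipy.stats import binned_statistic_2d as bs
    print(bs(x[m],y[m],z[m],'min',bins=[xe,ye])[0].round(2))
```

```text
cam (400, 640, 3) [ 0.28808997 -0.00844119  1.61081513]
crank_grip 119 [0.5385 0.0868 0.0831] [-0.237  0.971 -0.02 ] yaw 1.81 yaw-from-y 0.239 [0.552 0.032 0.084] [0.529 0.127 0.082]
lever 148 [ 0.5137 -0.1909  0.3379] [-0.864 -0.054  0.501] yaw -3.079 yaw-from-y 1.634 [ 0.565 -0.188  0.308] [ 0.485 -0.193  0.355]
ramtop 55 [ 0.6168 -0.1071] ((616.8688354492188, -107.32189178466797), (23.702173233032227, 20.915287017822266), 0.6742430329322815)
ramtop 26 [ 0.5538 -0.1902] ((550.585205078125, -190.3439483642578), (27.309284210205078, 14.915069580078125), 15.436717987060547)
head 378 [ 0.6245 -0.1045] ((625.7738647460938, -104.88386535644531), (91.05635070800781, 62.1603889465332), 7.50947904586792)
head 332 [ 0.719  -0.0925] ((718.583984375, -91.47430419921875), (78.74681854248047, 61.973541259765625), 7.429066181182861)
head 19 [ 0.6021 -0.1733] ((600.3609619140625, -171.72430419921875), (5.955227375030518, 37.24227523803711), 87.010009765625)
lid/rim 67 [ 0.818  -0.2961] ((821.2294921875, -297.4612731933594), (126.22607421875, 30.788639068603516), 59.72706985473633)
lid/rim 36 [0.78
[... 3004 characters left out ...]
 2139, 2038, 4393, 4140,  903,  774,  604,    0,
          0,    0]), array([0.2, 0.3, 0.4, 0.5, 0.6, 0.7, 0.8, 0.9, 1. , 1.1, 1.2, 1.3, 1.4,
       1.5]))
[[ nan  nan  nan  nan 0.67 0.67 0.25 0.25 0.2   nan  nan  nan  nan]
 [0.24 0.24 0.47  nan 0.76 0.4  0.21 0.21 0.2   nan  nan  nan 0.42]
 [ nan 0.44  nan  nan 0.61 0.47  nan  nan  nan  nan  nan  nan 0.2 ]
 [ nan  nan  nan  nan  nan 0.32  nan  nan  nan  nan  nan  nan  nan]
 [ nan  nan  nan  nan  nan 0.25 0.2   nan  nan  nan  nan  nan  nan]
 [ nan  nan  nan  nan  nan 0.23 0.2   nan  nan  nan  nan  nan  nan]
 [0.35 0.35 0.35 0.35 0.35 0.26 0.2  0.35  nan 0.2  0.2  0.2   nan]
 [0.36 0.36 0.36 0.37 0.38 0.36 0.36 0.28 0.24 0.2  0.2  0.2   nan]]
```

The press fits at about (0.614, −0.104) with yaw about 0.135. The crank sleeve and lever grip both agree with the positions this predicts. The crank is at about 1.6 rad. I'll plan an arc over the top to a hover above the crank.

```bash
cat >> h.py <<'E'
YAW=.135; O=np.array([.614,-.104,0])
PX=np.array([np.cos(YAW),np.sin(YAW),0]);PY=np.array([-np.sin(YAW),np.cos(YAW),0]);PZ=np.array([0,0,1.])
def P(x,y,z): return O+x*PX+y*PY+z*PZ
def rows(wps,dp=1):
    """wps: (pos,yaw of tool x), tool pointing down; prints rows, carrying the rounding error"""
    p,y=np.array(wps[0][0],float),wps[0][1]; out=[]
    for q,w in wps[1:]:
        d=(np.array(q)-p)*100;c,s=np.cos(y),np.sin(y)
        t=np.round([c*d[0]+s*d[1],s*d[0]-c*d[1],-d[2]],dp); r=round(y-w,2)
        out.append('%g %g %g 0 0 %g'%(*t,r))
        p=p+np.array([c*t[0]+s*t[1],s*t[0]-c*t[1],-t[2]])/100; y-=r
    for i in range(0,len(out),8): print('; '.join(out[i:i+8]))
def yaw(): R=np.array(sense()['tcp_rot']);return np.arctan2(R[1,0],R[0,0])
E
python3 - <<'E'
from h import *
T=P(-.05,.22,.2);print(T,P(-.144,-.068,.321),sense()['time_s'])
p0=sense()['position'];y0=yaw();y1=YAW+np.pi/2
a0,a1=np.arctan2(p0[1],p0[0]),np.arctan2(T[1],T[0]);r0,r1=np.hypot(*p0[:2]),np.hypot(*T[:2])
n=20;w=[(p0,y0)]
for i in range(1,n+1):
    f=i/n;a=a0+f*(a1-a0);r=r0+f*(r1-r0);z=np.interp(i,[0,7,14,20],[p0[2],.45,.45,.24])
    w.append(((r*np.cos(a),r*np.sin(a),z),y0+f*(y1-y0)))
rows(w)
E
```

```text
[0.53484507 0.10726878 0.2       ] [ 0.48046235 -0.1907623   0.321     ] 1.7
4.2 -0.5 -3.1 0 0 -0.06; 4.2 -0.6 -3.1 0 0 -0.07; 4.2 -0.6 -3.2 0 0 -0.06; 4.1 -0.6 -3.1 0 0 -0.07; 4.1 -0.6 -3.1 0 0 -0.06; 4.1 -0.6 -3.1 0 0 -0.07; 4 -0.6 -3.2 0 0 -0.06; 4 -0.6 0 0 0 -0.07
4 -0.7 0 0 0 -0.06; 4 -0.6 0 0 0 -0.07; 3.9 -0.7 0 0 0 -0.06; 3.9 -0.6 0 0 0 -0.07; 3.9 -0.7 0 0 0 -0.06; 3.8 -0.7 0 0 0 -0.07; 3.9 -0.7 3.5 0 0 -0.06; 3.7 -0.7 3.5 0 0 -0.07
3.8 -0.7 3.5 0 0 -0.06; 3.7 -0.8 3.5 0 0 -0.07; 3.7 -0.7 3.5 0 0 -0.06; 3.7 -0.7 3.5 0 0 -0.07
```

```bash
python3 -m handwheel '4 -0.5 -3 0 0 -0.06; 4 -0.6 -3 0 0 -0.07; 4 -0.6 -3 0 0 -0.06; 4 -0.6 -3 0 0 -0.07; 4 -0.6 -3 0 0 -0.06; 4 -0.6 -3 0 0 -0.07; 4 -0.6 -3 0 0 -0.06; 4 -0.6 0 0 0 -0.07' 100
python3 -m handwheel '4 -0.7 0 0 0 -0.06; 4 -0.6 0 0 0 -0.07; 3.9 -0.7 0 0 0 -0.06; 3.9 -0.6 0 0 0 -0.07; 3.9 -0.7 0 0 0 -0.06; 3.8 -0.7 0 0 0 -0.07; 3.9 -0.7 1 0 0 -0.06; 3.7 -0.7 2 0 0 -0.07'
python3 - <<'E'
from h import *
s=sense();w=[(s['position'],yaw())];print(s['position'],w[0][1])
T=P(-.05,.22,.2);n=5
for i in range(1,n+1): w.append((w[0][0]+(T-w[0][0])*i/n, w[0][1]+(YAW+np.pi/2-w[0][1])*i/n))
rows(w)
E
```

```text
time_s: 2.5
position: [0.4757, -0.349, 0.444]
tcp_rot: [[0.597, 0.802, 0.005], [0.802, -0.597, -0.004], [-0.001, 0.006, -1.0]]
contact_force: [-0.1, -0.6, -0.3]
finger_gap: 0.0853
finger_force: 0.0
time_s: 3.3
position: [0.5512, -0.0461, 0.4106]
tcp_rot: [[0.119, 0.993, 0.003], [0.993, -0.119, -0.001], [-0.0, 0.003, -1.0]]
contact_force: [1.2, -0.4, -1.1]
finger_gap: 0.0856
finger_force: 0.0
[ 0.55122787 -0.04606958  0.41059201] 1.4515186368829827
3 -0.7 4.2 0 0 -0.05; 3 -0.5 4.2 0 0 -0.05; 3.1 -0.4 4.2 0 0 -0.05; 3.1 -0.2 4.2 0 0 -0.05; 3.1 -0.1 4.3 0 0 -0.05
```

```bash
python3 -m handwheel '3.9 -0.7 2 0 0 -0.05; 3.8 -0.5 3 0 0 -0.05; 3.1 -0.4 3.8 0 0 -0.05; 2.5 -0.2 4.2 0 0 -0.05; 2 -0.1 4 0 0 -0.05; 0 0 4 0 0 0; 0 0 0 0 0 0'
python3 - <<'E'
from h import *
s=sense();p=viewer.read_camera('wrist');cv2.imwrite('pics/w1.png',p['img'][...,::-1])
# wrist world points
M=np.array(p['tool_from_camera']);q=dict(p);q['rvec']=cv2.Rodrigues(M[:3,:3].T.copy())[0];q['tvec']=-M[:3,:3].T@M[:3,3]
W=world(q)@np.array(s['tcp_rot']).T+s['position']
for d in viewer.outline_of('crank_grip',p)[:2]:
    r=d['region'];c=W[r];c=c[np.isfinite(c).all(1)];loc=(c-O)@np.stack([PX,PY,PZ],1)
    print(d['p'],d['at'],r.sum(),np.percentile(loc,[2,50,98],axis=0).round(4).tolist())
    k=r&(p['img'].max(2)<70);loc=(W[k]-O)@np.stack([PX,PY,PZ],1);loc=loc[np.isfinite(loc).all(1)]
    print(np.percentile(loc,[2,50,98],axis=0).round(4).tolist())
    print('axis fit (x vs y)',np.polyfit(loc[:,1],loc[:,0],1))
print('target delta press',((P(-.05,.22,.2)-s['position'])@np.stack([PX,PY,PZ],1)).round(4), 'yaw err',YAW+np.pi/2-yaw())
E
```

```text
time_s: 4.0
position: [0.5358, 0.1063, 0.1959]
tcp_rot: [[-0.129, 0.992, -0.008], [0.992, 0.129, -0.001], [0.0, -0.008, -1.0]]
contact_force: [0.6, 0.1, -0.3]
finger_gap: 0.0852
finger_force: 0.0
0.81 [329.2, 241.6] 4866 [[-0.0595, 0.137, 0.07], [-0.0415, 0.1735, 0.0835], [0.0128, 0.2496, 0.1015]]
[[-0.0587, 0.1378, 0.0722], [-0.0406, 0.1699, 0.0837], [0.0129, 0.245, 0.1015]]
axis fit (x vs y) [-0.43963796  0.04797757]
target delta press [-0.0008  0.0011  0.0041] yaw err 0.007275277758609366
```

View pics/w1.png

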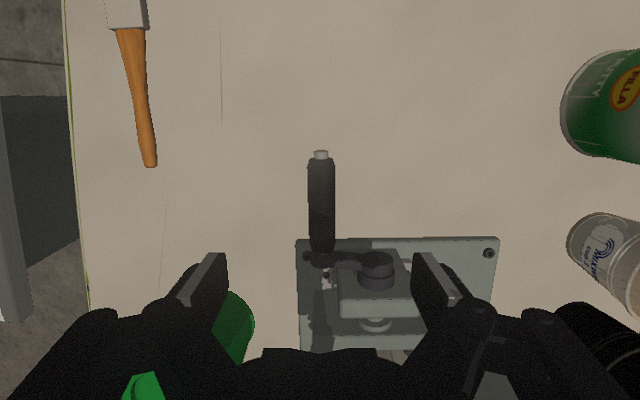

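The wrist view shows the sleeve upright at (320,200), centred between the fingers at columns 225 and 415, with the hub at (377,268). Now I'll fit the sleeve alone.

```bash
cat >> h.py <<'E'
def wristW():
    s=sense();p=viewer.read_camera('wrist');M=np.array(p['tool_from_camera']);q=dict(p)
    q['rvec']=cv2.Rodrigues(M[:3,:3].T.copy())[0];q['tvec']=-M[:3,:3].T@M[:3,3]
    return p,world(q)@np.array(s['tcp_rot']).T+s['position']
def loc(w): return (w-O)@np.stack([PX,PY,PZ],1)
E
python3 - <<'E'
from h import *
p,W=wristW();L=loc(W)
v,u=np.mgrid[0:400,0:640]
k=(p['img'].max(2)<80)&(abs(u-320)<18)&(v>158)&(v<250)
l=L[k];l=l[np.isfinite(l).all(1)&(l[:,2]>.05)]
print(len(l),np.percentile(l,[1,50,99],axis=0).round(4).tolist())
for a,b in((.15,.18),(.18,.21),(.21,.24),(.24,.27)):
    m=l[(l[:,1]>a)&(l[:,1]<b)]; 
    if len(m)>5: print(a,len(m),np.percentile(m[:,0],[2,98]).round(4),np.percentile(m[:,2],[95,99]).round(4))
h=(abs(u-377)<14)&(abs(v-260)<10);l=L[h];print('hub',np.nanpercentile(l,[2,50,98],axis=0).round(4).tolist())
# plate front-left corner etc.
k=(L[...,2]>.009)&(L[...,2]<.022)&(v>230)&(u>290)&(u<510);l=L[k]
print('plate',np.nanpercentile(l,[1,99],axis=0).round(4).tolist())
e=[(np.nanmax(L[...,1][k&(abs(u-c)<5)]),np.nanmean(L[...,0][k&(abs(u-c)<5)])) for c in range(310,495,15)]
e=np.array(e);print('edge slope (yaw err)',np.polyfit(e[:,1],e[:,0],1))
E
```

```text
2361 [[-0.0593, 0.1596, 0.0716], [-0.0478, 0.208, 0.0827], [-0.0358, 0.2461, 0.0856]]
0.15 428 [-0.0589 -0.0338] [0.0849 0.0855]
0.18 806 [-0.0588 -0.0369] [0.0851 0.0855]
0.21 904 [-0.0594 -0.037 ] [0.0851 0.0857]
0.24 223 [-0.0584 -0.0378] [0.0841 0.0846]
hub [[-0.0074, 0.1366, 0.0359], [0.0042, 0.1594, 0.0938], [0.0273, 0.1611, 0.1004]]
plate [[-0.0774, -0.0053, 0.01], [0.1538, 0.1447, 0.0213]]
edge slope (yaw err) [0.03299293 0.14166246]
```

```bash
python3 -m handwheel '0 0.1 3.6 0 0 0; 0 0 3.6 0 0 0; 0 0 3.6 0 0 0; 0 0 3.5 0 0 0; 0 0 0 0 0 0'
python3 -m handwheel '0 0 0 0 0 0; 0 0 0 0 0 0; 0 0 0 0 0 0; 0 0 0 0 0 0; 0 0 0 0 0 0' 0
python3 - <<'E'
from h import *
s=sense();print('tcp press frame',loc(s['position']).round(4))
# circle rows: theta from t0, tool y=press x, tool z=-press z
t0=1.82;n=32;t=t0+np.arange(n+1)*.16
x=-5*np.sin(t);z=5*np.cos(t)
ax,az=x[0],z[0];o=[]
for i in range(1,n+1):
    dx=round(x[i]-ax,1);dz=round(z[i]-az,1);ax+=dx;az+=dz;o.append('0 %g %g 0 0 0'%(dx,-dz))
for i in range(0,n,8):print('; '.join(o[i:i+8]),' ->',t[min(i+8,n)].round(2))
E
```

```text
time_s: 4.65
position: [0.5386, 0.1055, 0.0555]
tcp_rot: [[-0.127, 0.992, -0.003], [0.992, 0.127, -0.0], [0.0, -0.003, -1.0]]
contact_force: [0.8, 0.2, 0.7]
finger_gap: 0.0851
finger_force: 0.0
time_s: 5.15
position: [0.5381, 0.106, 0.0575]
tcp_rot: [[-0.128, 0.992, -0.001], [0.992, 0.128, -0.0], [-0.0, -0.001, -1.0]]
contact_force: [-4.7, -0.5, 0.2]
finger_gap: 0.0226
finger_force: 58.7
tcp press frame [-0.0469  0.2183  0.0575]
0 0.3 0.8 0 0 0; 0 0.3 0.7 0 0 0; 0 0.5 0.6 0 0 0; 0 0.6 0.5 0 0 0; 0 0.7 0.5 0 0 0; 0 0.7 0.3 0 0 0; 0 0.7 0.3 0 0 0; 0 0.8 0.1 0 0 0  -> 3.1
0 0.8 -0.1 0 0 0; 0 0.8 -0.1 0 0 0; 0 0.8 -0.3 0 0 0; 0 0.7 -0.4 0 0 0; 0 0.6 -0.5 0 0 0; 0 0.5 -0.6 0 0 0; 0 0.5 -0.7 0 0 0; 0 0.3 -0.7 0 0 0  -> 4.38
0 0.2 -0.8 0 0 0; 0 0 -0.8 0 0 0; 0 -0 -0.8 0 0 0; 0 -0.2 -0.7 0 0 0; 0 -0.3 -0.8 0 0 0; 0 -0.4 -0.7 0 0 0; 0 -0.5 -0.6 0 0 0; 0 -0.6 -0.5 0 0 0  -> 5.66
0 -0.7 -0.4 0 0 0; 0 -0.8 -0.3 0 0 0; 0 -0.7 -0.2 0 0 0; 0 -0.8 -0 0 0 0; 0 -0.8 0 0 0 0; 0 -0.8 0.2 0 0 0; 0 -0.7 0.4 0 0 0; 0 -0.7 0.4 0 0 0  -> 6.94
```

```bash
python3 -m handwheel '0 0.3 0.8 0 0 0; 0 0.3 0.7 0 0 0; 0 0.5 0.6 0 0 0; 0 0.6 0.5 0 0 0'; python3 -c "
from h import *
s=sense();print(loc(s['position']).round(4),np.dot(s['contact_force'],PX),s['contact_force'])"
```

```text
time_s: 5.55
position: [0.5579, 0.1088, 0.0315]
tcp_rot: [[-0.128, 0.992, 0.005], [0.992, 0.128, 0.001], [-0.0, 0.005, -1.0]]
contact_force: [3.3, 5.4, 12.9]
finger_gap: 0.0229
finger_force: 60.3
[-0.027   0.2184  0.0315] 4.010052903051602 [ 3.31175878  5.41217796 12.8560146 ]
```

```bash
python3 -m handwheel '0 0.7 0.5 0 0 0; 0 0.7 0.3 0 0 0; 0 0.7 0.3 0 0 0; 0 0.8 0.1 0 0 0'; python3 -m handwheel '0 0.8 -0.1 0 0 0; 0 0.8 -0.1 0 0 0; 0 0.8 -0.3 0 0 0; 0 0.7 -0.4 0 0 0'; python3 -c "
from h import *
s=sense();print(loc(s['position']).round(4),np.dot(s['contact_force'],PX),s['contact_force'])"
```

```text
time_s: 5.95
position: [0.5879, 0.113, 0.0224]
tcp_rot: [[-0.128, 0.992, 0.008], [0.992, 0.128, 0.001], [0.0, 0.008, -1.0]]
contact_force: [-8.2, 5.6, 46.5]
finger_gap: 0.023
finger_force: 64.0
time_s: 6.35
position: [0.6123, 0.1167, 0.0305]
tcp_rot: [[-0.128, 0.992, -0.007], [0.992, 0.128, 0.0], [0.001, -0.007, -1.0]]
contact_force: [-31.9, 3.7, 38.5]
finger_gap: 0.0228
finger_force: 63.1
[0.028  0.2189 0.0305] -31.080462998223275 [-31.8622222    3.65446359  38.50730976]
```

```bash
python3 -m handwheel '0 0.3 -0.8 0 0 0; 0 0.4 -0.9 0 0 0'; python3 -m handwheel '0 0.4 -0.8 0 0 0; 0 0.3 -0.7 0 0 0';python3 -c "
from h import *
s=sense();print(loc(s['position']).round(4),np.dot(s['contact_force'],PX),s['contact_force'])"
```

```text
time_s: 6.55
position: [0.6232, 0.1185, 0.0442]
tcp_rot: [[-0.128, 0.992, 0.003], [0.992, 0.128, 0.002], [0.001, 0.003, -1.0]]
contact_force: [16.1, 15.0, -22.5]
finger_gap: 0.023
finger_force: 60.0
time_s: 6.75
position: [0.6316, 0.1197, 0.0596]
tcp_rot: [[-0.128, 0.992, 0.005], [0.992, 0.128, 0.002], [0.001, 0.005, -1.0]]
contact_force: [9.7, 13.3, -11.3]
finger_gap: 0.0229
finger_force: 61.0
[0.0475 0.2193 0.0596] 11.385247478125773 [  9.68794446  13.26581682 -11.26813708]
```

```bash
python3 -m handwheel '0 0.2 -0.8 0 0 0; 0 0 -0.8 0 0 0; 0 -0.1 -0.8 0 0 0; 0 -0.2 -0.8 0 0 0'; python3 -c "
from h import *
s=sense();l=loc(s['position']);print(l.round(4),np.arctan2(-l[0],l[2]-.0719)%6.283,np.dot(s['contact_force'],PX),s['contact_force'])"
python3 -m handwheel '0 -0.3 -0.7 0 0 0; 0 -0.4 -0.7 0 0 0; 0 -0.5 -0.6 0 0 0'; python3 -c "
from h import *
s=sense();l=loc(s['position']);print(l.round(4),np.arctan2(-l[0],l[2]-.0719)%6.283,np.dot(s['contact_force'],PX),s['contact_force'])"
```

```text
time_s: 7.15
position: [0.6306, 0.1195, 0.0923]
tcp_rot: [[-0.128, 0.992, 0.006], [0.992, 0.128, 0.002], [0.002, 0.006, -1.0]]
contact_force: [7.5, 12.5, -3.3]
finger_gap: 0.0227
finger_force: 61.6
[0.0465 0.2192 0.0923] 5.1263142868993485 9.07678046512807 [ 7.45561175 12.54923067 -3.31807595]
time_s: 7.45
position: [0.6172, 0.1175, 0.1119]
tcp_rot: [[-0.128, 0.992, 0.002], [0.992, 0.128, 0.002], [0.001, 0.003, -1.0]]
contact_force: [1.9, 9.2, -5.2]
finger_gap: 0.0226
finger_force: 61.4
[0.033  0.2191 0.1119] 5.594333205241257 3.122242582442025 [ 1.89674317  9.23363086 -5.20625826]
```

```bash
cat > st.py <<'E'
from h import *
s=sense();l=loc(s['position']);t=np.arctan2(-l[0],l[2]-.0719)%(2*np.pi);t+=2*np.pi*(t<1.5)
f=np.array([np.dot(s['contact_force'],a) for a in(PX,PY,PZ)]);tg=np.array([-np.cos(t),0,-np.sin(t)])
print(l.round(4),'theta',t.round(3),'F press',f.round(1),'tangential',(f@tg).round(1),'radial out',(f@[-np.sin(t),0,np.cos(t)]).round(1))
E
python3 -m handwheel '0 -0.7 -0.5 0 0 0; 0 -0.7 -0.4 0 0 0; 0 -0.8 -0.2 0 0 0; 0 -0.8 -0.1 0 0 0'; python3 st.py
python3 -m handwheel '0 -0.7 0 0 0 0; 0 -0.7 0.1 0 0 0'; python3 st.py
```

```text
time_s: 7.85
position: [0.5875, 0.1132, 0.1241]
tcp_rot: [[-0.128, 0.992, 0.003], [0.992, 0.128, 0.001], [0.001, 0.003, -1.0]]
contact_force: [4.5, 6.0, -2.1]
finger_gap: 0.0227
finger_force: 61.8
[0.003  0.2188 0.1241] theta 6.226 F press [ 5.3  5.3 -2.1] tangential -5.4 radial out -1.8
time_s: 8.05
position: [0.5736, 0.1112, 0.123]
tcp_rot: [[-0.128, 0.992, 0.003], [0.992, 0.128, 0.001], [0.0, 0.003, -1.0]]
contact_force: [5.0, 5.3, -3.0]
finger_gap: 0.023
finger_force: 61.7
[-0.011   0.2186  0.123 ] theta 6.496 F press [ 5.6  4.6 -3. ] tangential -4.9 radial out -4.1
```

```bash
python3 -m handwheel '0 -0.5 0.1 0 0 0; 0 -0.5 0.2 0 0 0; 0 0 0 0 0 0'; python3 st.py
python3 -m handwheel '0 -0.2 0.1 0 0 0; 0 -0.2 0.1 0 0 0;0 0 0 0 0 0'; python3 st.py
```

```text
time_s: 8.35
position: [0.5631, 0.1096, 0.1193]
tcp_rot: [[-0.128, 0.992, 0.001], [0.992, 0.128, 0.0], [0.0, 0.001, -1.0]]
contact_force: [2.1, 4.1, -5.9]
finger_gap: 0.023
finger_force: 61.4
[-0.0217  0.2185  0.1193] theta 6.711 F press [ 2.6  3.7 -5.9] tangential 0.1 radial out -6.5
time_s: 8.65
position: [0.5599, 0.1091, 0.1176]
tcp_rot: [[-0.128, 0.992, 0.003], [0.992, 0.128, 0.001], [0.0, 0.003, -1.0]]
contact_force: [4.0, 4.7, -4.0]
finger_gap: 0.0226
finger_force: 61.5
[-0.0249  0.2185  0.1176] theta 6.783 F press [ 4.6  4.1 -4. ] tangential -2.1 radial out -5.7
```

```bash
python3 -m handwheel '0 -0.2 0.1 0 0 0; 0 -0.2 0.1 0 0 0;0 0 0 0 0 0'; python3 st.py
python3 -m handwheel '0 -0.2 0.1 0 0 0; 0 0 0 0 0 0'; python3 st.py
```

```text
time_s: 8.95
position: [0.5563, 0.1086, 0.1155]
tcp_rot: [[-0.128, 0.992, 0.003], [0.992, 0.128, 0.001], [0.0, 0.003, -1.0]]
contact_force: [7.2, 4.4, -7.9]
finger_gap: 0.0228
finger_force: 61.2
[-0.0285  0.2184  0.1155] theta 6.863 F press [ 7.7  3.4 -7.9] tangential -2.1 radial out -10.9
time_s: 9.15
position: [0.5547, 0.1084, 0.1144]
tcp_rot: [[-0.128, 0.992, 0.004], [0.992, 0.128, 0.001], [0.0, 0.004, -1.0]]
contact_force: [8.7, 4.3, -9.8]
finger_gap: 0.0228
finger_force: 61.1
[-0.0301  0.2184  0.1144] theta 6.9 F press [ 9.2  3.1 -9.8] tangential -1.9 radial out -13.3
```

```bash
python3 -m handwheel '0 -0.1 0.3 0 0 0; 0 0 0 0 0 0'; python3 st.py
python3 -m handwheel '0 -0.1 0.2 0 0 0; 0 0 0 0 0 0'; python3 st.py
```

```text
time_s: 9.35
position: [0.5522, 0.108, 0.1118]
tcp_rot: [[-0.128, 0.992, 0.001], [0.992, 0.128, 0.0], [0.0, 0.001, -1.0]]
contact_force: [-0.9, 2.7, 0.4]
finger_gap: 0.0227
finger_force: 62.1
[-0.0327  0.2184  0.1118] theta 6.97 F press [-0.5  2.8  0.4] tangential 0.1 radial out 0.6
time_s: 9.55
position: [0.5508, 0.1079, 0.1102]
tcp_rot: [[-0.128, 0.992, 0.0], [0.992, 0.128, 0.0], [0.0, 0.0, -1.0]]
contact_force: [-3.1, 2.1, 7.1]
finger_gap: 0.0228
finger_force: 62.8
[-0.0341  0.2185  0.1102] theta 7.01 F press [-2.8  2.5  7.1] tangential -2.7 radial out 7.1
```

```bash
python3 -m handwheel '0 -0.2 0.1 0 0 0; 0 0 0 0 0 0'; python3 st.py
python3 -m handwheel '0 -0.1 0.1 0 0 0; 0 0 0 0 0 0'; python3 st.py
```

```text
time_s: 9.75
position: [0.5499, 0.1077, 0.1094]
tcp_rot: [[-0.128, 0.992, 0.003], [0.992, 0.128, 0.0], [0.0, 0.003, -1.0]]
contact_force: [2.4, 4.6, 6.0]
finger_gap: 0.0231
finger_force: 62.6
[-0.0351  0.2184  0.1094] theta 7.034 F press [3.  4.2 6. ] tangential -6.3 radial out 2.3
time_s: 9.95
position: [0.5492, 0.1076, 0.1087]
tcp_rot: [[-0.128, 0.992, 0.004], [0.992, 0.128, 0.0], [-0.0, 0.004, -1.0]]
contact_force: [1.6, 3.8, 8.1]
finger_gap: 0.0229
finger_force: 62.9
[-0.0358  0.2184  0.1087] theta 7.055 F press [2.1 3.6 8.1] tangential -7.2 radial out 4.3
```

Getting stiff: the motion per command is dropping and the tangential force is rising.

```bash
python3 -m handwheel '0 -0.2 0.1 0 0 0; 0 0 0 0 0 0'; python3 st.py
python3 -m handwheel '0 -0.2 0.1 0 0 0; 0 0 0 0 0 0'; python3 st.py
```

```text
time_s: 10.15
position: [0.5482, 0.1074, 0.1078]
tcp_rot: [[-0.128, 0.992, 0.006], [0.992, 0.128, 0.001], [-0.0, 0.006, -1.0]]
contact_force: [6.5, 4.2, 5.9]
finger_gap: 0.0229
finger_force: 62.7
[-0.0368  0.2184  0.1078] theta 7.08 F press [7.  3.3 5.9] tangential -9.1 radial out -0.8
time_s: 10.35
position: [0.5472, 0.1073, 0.107]
tcp_rot: [[-0.128, 0.992, 0.009], [0.992, 0.128, 0.001], [-0.0, 0.009, -1.0]]
contact_force: [11.1, 6.1, 3.0]
finger_gap: 0.0229
finger_force: 62.6
[-0.0377  0.2184  0.107 ] theta 7.104 F press [11.8  4.5  3. ] tangential -10.3 radial out -6.6
```

```bash
python3 -m handwheel '0 -0.1 0.2 0 0 0; 0 0 0 0 0 0;0 0 0 0 0 0'; python3 st.py
python3 - <<'E'
from h import *
p=viewer.read_camera('top');q=viewer.read_camera('side')
a=p['img'][130:280,250:450];b=q['img'][150:250,250:350]
cv2.imwrite('pics/c.png',np.hstack([cv2.resize(a,(400,300)),cv2.resize(b,(300,300))])[...,::-1])
E
```

```text
time_s: 10.65
position: [0.546, 0.1071, 0.1053]
tcp_rot: [[-0.128, 0.992, 0.008], [0.992, 0.128, 0.001], [-0.0, 0.008, -1.0]]
contact_force: [8.9, 5.8, 8.4]
finger_gap: 0.0226
finger_force: 63.0
[-0.0389  0.2183  0.1053] theta 7.145 F press [9.6 4.5 8.4] tangential -12.6 radial out -1.9
```

View pics/c.png

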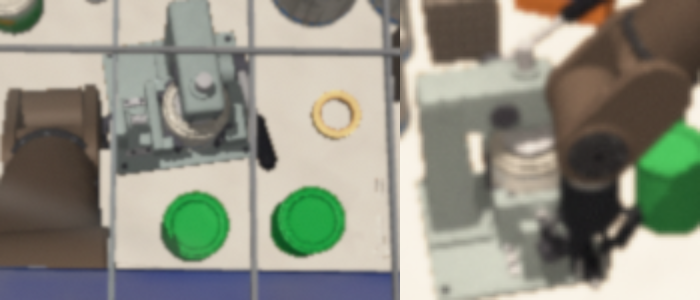

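The crops show the jaw up against the grey can and the arm at the crank. The tangential force at the grip is 12.6 N, so the can is firmly clamped. Now I'll release and plan the move to the lever.

```bash
python3 -m handwheel '0 0 0 0 0 0; 0 0 0 0 0 0; 0 0 0 0 0 0; 0 0 0 0 0 0;0 0 -2 0 0 0;0 0 -4 0 0 0' 100
python3 - <<'E'
from h import *
s=sense();p=np.array(s['position']);y0=yaw();n=14;w=[(p,y0)];T=P(-.112,-.07,.42)
print(p,y0,T)
for i in range(1,n+1):
    z=min(p[2]+.047*i,.45) if i<12 else .42;f=np.clip((i-4)/(n-4),0,1)
    w.append((np.r_[(p+(T-p)*f)[:2],z],y0+(YAW-y0)*np.clip((i-1)/12,0,1)))
rows(w)
E
```

```text
time_s: 11.35
position: [0.5415, 0.1063, 0.1621]
tcp_rot: [[-0.127, 0.992, -0.006], [0.992, 0.127, -0.001], [0.0, -0.006, -1.0]]
contact_force: [0.8, -1.0, 0.1]
finger_gap: 0.0854
finger_force: 0.0
[0.54153506 0.10634371 0.16212712] 1.6985502317220003 [ 0.51244037 -0.18843721  0.42      ]
0 0 -4.7 0 0 0; 0 0 -4.7 0 0 0.13; 0 0 -4.7 0 0 0.13; 0 0 -4.7 0 0 0.13; -2.9 0.5 -4.7 0 0 0.13; -2.9 0.8 -4.7 0 0 0.13; -2.7 1.3 -0.6 0 0 0.13; -2.5 1.5 0 0 0 0.13
-2.3 1.9 0 0 0 0.13; -2 2.1 0 0 0 0.13; -1.7 2.4 0 0 0 0.13; -1.5 2.6 3 0 0 0.13; -1 2.8 0 0 0 0.13; -0.7 2.9 0 0 0 0
```

```bash
python3 -m handwheel '0 0 -4.7 0 0 0; 0 0 -4.7 0 0 0.13; 0 0 -4.7 0 0 0.13; 0 0 -4.7 0 0 0.13; -2.9 0.5 -4 0 0 0.13; -2.9 0.8 -4 0 0 0.13; -2.7 1.3 -2 0 0 0.13; -2.5 1.5 0 0 0 0.13'
python3 -m handwheel '-2.3 1.9 0 0 0 0.13; -2 2.1 0 0 0 0.13; -1.7 2.4 0 0 0 0.13; -1.5 2.6 3 0 0 0.13; -1 2.8 0 0 0 0.13; -0.7 2.9 0 0 0 0; 0 0 0 0 0 0'
python3 - <<'E'
from h import *
p,W=wristW();L=loc(W);cv2.imwrite('pics/w2.png',p['img'][...,::-1])
print('tcp',loc(sense()['position']).round(4),'yawerr',YAW-yaw())
for t in('lever_grip','lever'):
  for d in viewer.outline_of(t,p)[:1]:
    l=L[d['region']&(p['img'].max(2)<90)];l=l[np.isfinite(l).all(1)]
    l=l[(l[:,2]>.2)&(l[:,2]<.40)]
    print(t,d['p'],d['at'],len(l))
    for a in np.arange(-.17,-.03,.02):
        m=l[(l[:,0]>a)&(l[:,0]<a+.02)]
        if len(m)>20:print(a.round(2),len(m),np.percentile(m[:,1],[2,50,98]).round(4),np.percentile(m[:,2],[50,95]).round(4))
E
```

```text
time_s: 12.15
position: [0.531, -0.0126, 0.4548]
tcp_rot: [[0.708, 0.706, 0.005], [0.706, -0.708, -0.001], [0.003, 0.004, -1.0]]
contact_force: [-0.8, -0.2, -0.2]
finger_gap: 0.0854
finger_force: 0.0
time_s: 12.85
position: [0.5134, -0.1911, 0.4211]
tcp_rot: [[0.991, 0.135, -0.001], [0.135, -0.991, -0.0], [-0.001, -0.0, -1.0]]
contact_force: [0.6, 0.3, 0.1]
finger_gap: 0.0857
finger_force: 0.0
tcp [-0.111  -0.0713  0.4213] yawerr -0.001508501659058109
lever_grip 0.9 [313.6, 154.8] 4697
-0.15 342 [-0.0826 -0.0713 -0.0592] [0.3507 0.3532]
-0.13 1093 [-0.0837 -0.0706 -0.0581] [0.3445 0.3511]
-0.11 999 [-0.0831 -0.0705 -0.0579] [0.3304 0.3387]
-0.09 913 [-0.0832 -0.0705 -0.0575] [0.3165 0.3243]
-0.07 594 [-0.082  -0.0704 -0.0581] [0.3055 0.3114]
lever 0.86 [315.0, 150.0] 4619
-0.15 337 [-0.0826 -0.0706 -0.0592] [0.3508 0.3532]
-0.13 1075 [-0.0835 -0.0706 -0.0581] [0.3446 0.3511]
-0.11 999 [-0.0831 -0.0705 -0.0579] [0.3304 0.3387]
-0.09 892 [-0.0825 -0.0697 -0.0575] [0.3167 0.3244]
-0.07 593 [-0.082  -0.0704 -0.0581] [0.3055 0.3114]
```

View pics/w2.png

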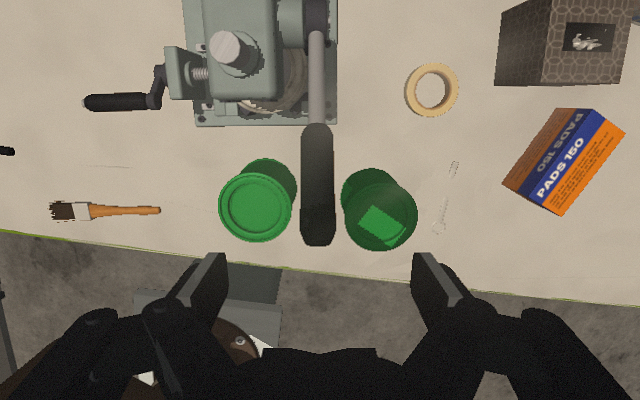

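The lever grip runs down the middle of the image at (318,185), centred between the fingers, and its y matches mine within 1 mm. Descend, pinch, then pull along the arc.

```bash
python3 -m handwheel '0.1 0 3.9 0 0 0; 0.1 0 3.9 0 0 0; 0 0 3.8 0 0 0; 0 0 0 0 0 0'
python3 -m handwheel '0 0 0 0 0 0; 0 0 0 0 0 0; 0 0 0 0 0 0; 0 0 0 0 0 0; 0 0 0 0 0 0' 0
python3 - <<'E'
from h import *
s=sense();print(loc(s['position']).round(4))
f=np.arange(.6,-.08,-.04);x=3.5-17.5*np.cos(f);z=17.5*np.sin(f);ax,az=x[0],z[0];o=[]
for i in range(1,len(f)):
    a=round(x[i]-ax,1);b=round(z[i]-az,1);ax+=a;az+=b;o.append('%g 0 %g 0 0 0'%(a,-b))
print(' ; '.join(o))
E
```

```text
time_s: 13.4
position: [0.5146, -0.1863, 0.3021]
tcp_rot: [[0.99, 0.14, -0.007], [0.14, -0.99, 0.003], [-0.006, -0.004, -1.0]]
contact_force: [0.7, 0.8, 1.6]
finger_gap: 0.0852
finger_force: 0.0
time_s: 13.9
position: [0.5163, -0.1893, 0.3074]
tcp_rot: [[0.99, 0.138, 0.002], [0.138, -0.99, -0.003], [0.002, 0.004, -1.0]]
contact_force: [-2.1, -7.1, 6.1]
finger_gap: 0.026
finger_force: 58.5
[-0.1083 -0.0714  0.3074]
-0.4 0 0.6 0 0 0 ; -0.3 0 0.6 0 0 0 ; -0.4 0 0.6 0 0 0 ; -0.3 0 0.6 0 0 0 ; -0.3 0 0.7 0 0 0 ; -0.2 0 0.6 0 0 0 ; -0.3 0 0.7 0 0 0 ; -0.2 0 0.6 0 0 0 ; -0.2 0 0.7 0 0 0 ; -0.1 0 0.7 0 0 0 ; -0.1 0 0.7 0 0 0 ; -0.1 0 0.7 0 0 0 ; -0.1 0 0.7 0 0 0 ; -0 0 0.7 0 0 0 ; -0.1 0 0.7 0 0 0 ; 0.1 0 0.7 0 0 0
```

```bash
cat > lv.py <<'E'
from h import *
s=sense();l=loc(s['position']);print(l.round(4),'phi~',np.arcsin((l[2]+.015-.222)/.175).round(3),'F',[round(float(np.dot(s['contact_force'],a)),1) for a in(PX,PY,PZ)])
E
python3 -m handwheel '-0.4 0 0.6 0 0 0 ; -0.3 0 0.6 0 0 0 ; -0.4 0 0.6 0 0 0 ; -0.3 0 0.6 0 0 0';python3 lv.py
python3 -m handwheel '-0.3 0 0.7 0 0 0 ; -0.2 0 0.6 0 0 0 ; -0.3 0 0.7 0 0 0 ; -0.2 0 0.6 0 0 0';python3 lv.py
```

```text
time_s: 14.3
position: [0.5028, -0.1913, 0.2836]
tcp_rot: [[0.99, 0.138, 0.004], [0.138, -0.99, -0.003], [0.004, 0.004, -1.0]]
contact_force: [-0.4, -5.4, 8.2]
finger_gap: 0.0258
finger_force: 58.3
[-0.122  -0.0715  0.2836] phi~ 0.453 F [-1.2, -5.3, 8.2]
time_s: 14.7
position: [0.4929, -0.1927, 0.2575]
tcp_rot: [[0.99, 0.138, 0.004], [0.138, -0.99, -0.003], [0.003, 0.004, -1.0]]
contact_force: [0.2, -5.1, 7.9]
finger_gap: 0.0262
finger_force: 58.3
[-0.132  -0.0716  0.2575] phi~ 0.293 F [-0.5, -5.0, 7.9]
```

```bash
python3 -m handwheel '-0.2 0 0.7 0 0 0 ; -0.1 0 0.7 0 0 0 ; -0.1 0 0.7 0 0 0 ; -0.1 0 0.7 0 0 0';python3 lv.py
python3 -m handwheel '-0.1 0 0.7 0 0 0 ; 0 0 0.5 0 0 0 ; 0 0 0 0 0 0';python3 lv.py
```

```text
time_s: 15.1
position: [0.4873, -0.1936, 0.2295]
tcp_rot: [[0.99, 0.138, 0.002], [0.138, -0.99, -0.003], [0.002, 0.004, -1.0]]
contact_force: [-7.3, -6.3, 11.5]
finger_gap: 0.026
finger_force: 58.0
[-0.1376 -0.0717  0.2295] phi~ 0.129 F [-8.0, -5.2, 11.5]
time_s: 15.4
position: [0.4863, -0.1937, 0.2171]
tcp_rot: [[0.99, 0.138, 0.001], [0.138, -0.99, -0.003], [0.001, 0.003, -1.0]]
contact_force: [-7.3, -7.3, 11.4]
finger_gap: 0.026
finger_force: 58.1
[-0.1387 -0.0717  0.2171] phi~ 0.058 F [-8.2, -6.2, 11.4]
```

```bash
python3 -m handwheel '-0.1 0 0.4 0 0 0 ; 0 0 0.3 0 0 0 ; 0 0 0 0 0 0';python3 lv.py
python3 -m handwheel '-0.1 0 0.3 0 0 0 ; 0 0 0 0 0 0';python3 lv.py
```

```text
time_s: 15.7
position: [0.4859, -0.1938, 0.2106]
tcp_rot: [[0.99, 0.138, 0.003], [0.138, -0.99, -0.003], [0.003, 0.004, -1.0]]
contact_force: [-4.1, -5.6, 12.0]
finger_gap: 0.0259
finger_force: 58.2
[-0.139  -0.0717  0.2106] phi~ 0.02 F [-4.8, -5.0, 12.0]
time_s: 15.9
position: [0.4858, -0.1938, 0.2079]
tcp_rot: [[0.99, 0.138, 0.006], [0.138, -0.99, -0.003], [0.005, 0.004, -1.0]]
contact_force: [1.7, -3.8, 11.0]
finger_gap: 0.0264
finger_force: 58.4
[-0.1391 -0.0717  0.2079] phi~ 0.005 F [1.1, -4.0, 11.0]
```

```bash
python3 -m handwheel '0 0 0.2 0 0 0 ; 0 0 0 0 0 0';python3 lv.py
python3 -m handwheel '0 0 0.2 0 0 0 ; 0 0 0 0 0 0';python3 lv.py
```

```text
time_s: 16.1
position: [0.4858, -0.1938, 0.206]
tcp_rot: [[0.99, 0.138, 0.005], [0.138, -0.99, -0.004], [0.005, 0.004, -1.0]]
contact_force: [0.6, -4.3, 11.8]
finger_gap: 0.0259
finger_force: 58.5
[-0.1391 -0.0717  0.206 ] phi~ -0.006 F [0.0, -4.3, 11.8]
time_s: 16.3
position: [0.4858, -0.1938, 0.204]
tcp_rot: [[0.99, 0.138, 0.005], [0.138, -0.99, -0.004], [0.005, 0.004, -1.0]]
contact_force: [0.4, -4.1, 11.7]
finger_gap: 0.0254
finger_force: 58.6
[-0.1391 -0.0718  0.204 ] phi~ -0.017 F [-0.2, -4.2, 11.7]
```

```bash
python3 -m handwheel '0 0 0.2 0 0 0 ; 0 0 0 0 0 0';python3 lv.py
python3 -m handwheel '0 0 0.2 0 0 0 ; 0 0 0 0 0 0';python3 lv.py;python3 -m handwheel '0 0 0.2 0 0 0 ; 0 0 0 0 0 0';python3 lv.py
```

```text
time_s: 16.5
position: [0.4858, -0.1938, 0.202]
tcp_rot: [[0.99, 0.138, 0.005], [0.138, -0.99, -0.004], [0.005, 0.004, -1.0]]
contact_force: [1.1, -3.7, 11.7]
finger_gap: 0.0252
finger_force: 58.6
[-0.1391 -0.0718  0.202 ] phi~ -0.028 F [0.6, -3.8, 11.7]
time_s: 16.7
position: [0.4858, -0.1938, 0.2]
tcp_rot: [[0.99, 0.138, 0.005], [0.138, -0.99, -0.004], [0.005, 0.004, -1.0]]
contact_force: [0.3, -3.8, 12.8]
finger_gap: 0.026
finger_force: 58.7
[-0.1391 -0.0717  0.2   ] phi~ -0.04 F [-0.2, -3.8, 12.8]
time_s: 16.9
position: [0.4859, -0.1938, 0.1981]
tcp_rot: [[0.99, 0.138, 0.006], [0.138, -0.99, -0.004], [0.005, 0.004, -1.0]]
contact_force: [-0.1, -3.2, 13.1]
finger_gap: 0.0257
finger_force: 58.9
[-0.139  -0.0718  0.1981] phi~ -0.051 F [-0.5, -3.2, 13.1]
```

```bash
for i in 1; do python3 -m handwheel '0 0 0.2 0 0 0 ; 0 0 0 0 0 0';python3 lv.py;
python3 -m handwheel '0 0 0.2 0 0 0 ; 0 0 0 0 0 0';python3 lv.py; done
python3 - <<'E'
from h import *
p,W=wristW();L=loc(W);cv2.imwrite('pics/w3.png',p['img'][...,::-1])
d=viewer.outline_of('lever_grip',p)[0];l=L[d['region']];l=l[np.isfinite(l).all(1)];print(d['p'],np.percentile(l,[2,50,98],axis=0).round(3).tolist())
for a in np.arange(-.19,0,.02):
    m=l[(l[:,0]>a)&(l[:,0]<a+.02)]
    if len(m)>20:print(a.round(2),len(m),np.percentile(m[:,2],[50,95]).round(4))
q=viewer.read_camera('side');W=loc(world(q))
for t in('ram','can','lever'):
    for d in viewer.outline_of(t,q)[:1]:
        l=W[d['region']];print(t,d['p'],d['at'],np.nanpercentile(l,[2,50,98],axis=0).round(3).tolist())
E
```

```text
time_s: 17.1
position: [0.486, -0.1938, 0.1966]
tcp_rot: [[0.99, 0.138, 0.006], [0.138, -0.99, -0.004], [0.005, 0.005, -1.0]]
contact_force: [-1.4, -2.7, 19.3]
finger_gap: 0.026
finger_force: 59.6
[-0.139  -0.0718  0.1966] phi~ -0.06 F [-1.8, -2.5, 19.3]
time_s: 17.3
position: [0.4861, -0.1938, 0.1951]
tcp_rot: [[0.99, 0.138, 0.007], [0.138, -0.99, -0.004], [0.006, 0.005, -1.0]]
contact_force: [-3.3, -1.4, 25.7]
finger_gap: 0.0257
finger_force: 60.3
[-0.1389 -0.0718  0.1951] phi~ -0.068 F [-3.4, -1.0, 25.7]
0.69 [[-0.166, -0.083, 0.219], [-0.097, -0.07, 0.225], [-0.035, -0.059, 0.23]]
-0.19 58 [0.2224 0.2257]
-0.17 2016 [0.2255 0.2273]
-0.15 2366 [0.226  0.2277]
-0.13 2786 [0.2267 0.2287]
-0.11 3412 [0.2279 0.2299]
-0.09 3134 [0.2249 0.2297]
-0.07 2439 [0.224  0.2257]
-0.05 2431 [0.2248 0.2265]
ram 0.68 [295.4, 198.7] [[-0.03, -0.018, 0.131], [0.002, 0.012, 0.144], [0.031, 0.036, 0.292]]
can 0.87 [341.2, 204.6] [[-0.239, -0.019, 0.003], [-0.187, 0.058, 0.102], [-0.141, 0.084, 0.124]]
lever 0.48 [312.5, 167.6] [[-0.178, -0.079, 0.203], [-0.1, -0.062, 0.223], [0.045, -0.053, 0.241]]
```

View pics/w3.png

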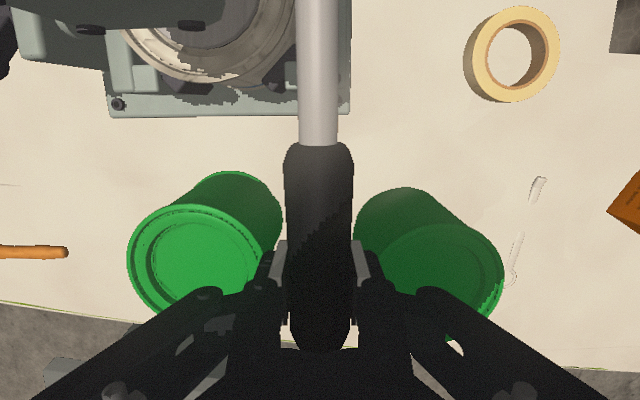

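The wrist view shows the bar level and held between the pads at (318,270). The force went from 13 to 19 to 26 N over 4 mm, so the lid has hit its seat. I'll ease off slightly for a firm hold.

```bash
python3 -m handwheel '0 0 -0.1 0 0 0; 0 0 0 0 0 0; 0 0 0 0 0 0; 0 0 0 0 0 0; 0 0 0 0 0 0; 0 0 0 0 0 0';python3 lv.py
```

```text
time_s: 18.2
position: [0.486, -0.1938, 0.1961]
tcp_rot: [[0.99, 0.138, 0.007], [0.138, -0.99, -0.004], [0.006, 0.005, -1.0]]
contact_force: [-2.0, -1.4, 22.1]
finger_gap: 0.0261
finger_force: 59.9
[-0.1389 -0.0718  0.1961] phi~ -0.063 F [-2.1, -1.1, 22.1]
```

```bash
python3 -c "
from bench import ctrl
print(ctrl.hand_in())"
```

```text
the job is handed in; nothing more can be done
None
```

I handed the job in at about 18 s, but the hand-in returned no verdict. By the force readings, the can is clamped (about 12.6 N at the crank grip). The lid is on its seat, with the lever still held down at about 22 N. I moved nothing lying round the press that I know of, but I didn't re-measure those things, the can's centring or its clamp force before handing in.

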